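# Set the clamp gap of a heat sink with a setting blade

### The job

Push the heat sink with the sprung clamp plate square and flush into the inner corner of the L-shaped bench stop. Then pick up the black-handled setting blade, slide it flat between the heat sink and its clamp plate, from the side with the turned-up lip, until it drags snugly with its tip about halfway along the flat of the plate, and finish while still holding it there by the handle, so that a colleague can adjust the screws. Keep the heat sink flush and leave the other things on the bench where they are.

Things in the scene. Friction and masses are not known exactly. Their poses are not given: they have to be found in the camera images.
- stop: fixed L-shaped bench stop of dark steel bar, 16 mm high, 18 mm thick. Origin: its inner corner, at table level. The far bar's inner face is the plane x = 0 of its frame (from the corner 132 mm along -y), the left bar's is y = 0 (110 mm along -x). The heat sink belongs in the quarter x < 0, y < 0: pushed along +x and +y it meets the bars. Yaw within 0.25 rad of the world's
- heatsink: loose finned aluminium heat sink with a sprung steel clamp plate on top, 0.35 to 0.5 kg in all. Block 64 (x) x 90 (y) x 28 mm high, plain faces all round, origin under its centre. Its flat top, 28 mm up, is the lower plate of the gap. In place its axes match the stop's; at the start its yaw is up to 0.25 rad off. Four screws on top reach 58 mm up
- heatsink_corner (a point): the heat sink's far left lower corner (x = +32, y = +45 mm, z = 0 of its frame), which goes to the stop's inner corner
- gap_mouth (a point): middle of the gap's mouth under the turned-up lip (x = 0, y = -45, z = 34 mm of the heat sink's frame, same axes). Here the gap is 12 mm high (28 to 40 mm up); the lip slopes down along +y until, 26 mm further in, the flat of the plate begins. The blade goes in along +y, flat on or just above the block
- gap_middle (a point): point in the gap halfway along the flat of the clamp plate (x = 0, y = +9, z = 29 mm of the heat sink's frame). The plate is 56 mm wide in x; its flat underside reaches from y = -19 to +37 mm, 30 mm up at rest (gap 2 mm). Screws of 5 mm diameter cross the gap at x = -21 and +21 mm, y = -12 and +26 mm; the blade goes between them
- clamp (a joint): lift of the clamp plate in m: 0 resting (gap 2 mm), up to 0.008. Springs and its weight press it down with about 3.2 N at rest and 0.7 N more per mm of lift; the blade lying flat on the block lifts it 0.002
- blade: loose setting blade, about 0.1 kg, lying flat: black upright handle 36 (x) x 16 (y) x 44 mm high, and a straight steel blade along +x, 4 mm thick, 20 mm wide (last 8 mm: 16), level with the handle's underside, ending 105 mm from the handle's centre. Origin under the handle's centre. Pinch the handle across its 16 mm (y) from above
- blade_tip (a point): end of the steel blade, mid-thickness: x = 105 mm, y = 0, z = 2 mm in the blade's frame
- spool: bystander: grey solder spool standing on end, 52 mm diameter, 38 mm high; origin under its centre
- capacitor: bystander: black can capacitor standing upright, 35 mm diameter, 50 mm high; origin under its centre
- jar: bystander: glass jar with steel cap, 60 mm diameter, 75 mm high; origin under its centre
- meter: bystander: grey hand multimeter lying face up, 160 (its x) x 80 x 34 mm, dial to 43 mm; origin under its centre
- screwdriver: bystander: black-handled screwdriver lying on the bench, about 200 mm long along its x
- screwtray: bystander: shallow open steel tray, 110 (its x) x 80 x 22 mm; origin under its centre
- finblock: bystander: small bare finned aluminium block without a plate or screws, 50 x 60 x 25 mm; origin under its centre
Mind the look-alikes: they are no part of the job. Leave any purple or turquoise look-alike of the blade alone.

How it is judged (in metres and radians):
On the way, in this order (a step that is already met when the one before it is completed fails the run):
1. the heat sink sits square and flush in the corner of the stop (x of heatsink_corner in the frame of stop between -0.0035 and 0.004 m and y of heatsink_corner in the frame of stop between -0.0035 and 0.004 m and angle between the x axis of heatsink and the x axis of stop, either way round below 0.04 rad and angle between heatsink's own z axis and vertical below 0.05 rad), for 0.2 s.
2. the blade is gripped and lifted off the bench (height (world z) of blade above 0.02 m and height (world z) of blade_tip above 0.015 m and contact force between the fingers and blade above 3 N), for 0.2 s.
At the end, for the whole second after the job is handed in: Heat sink within 3.5 mm of both bars, 0.04 rad; blade in the gap within 0.14 rad of level and straight, tip 11 to 45 mm along the plate's 56 mm flat, within 14 mm of mid-line, plate lifted 1.2 to 5.5 mm, over 2 N on the blade; handle gripped, over 20 mm above the bench; all at rest (all of step 1 and y of blade_tip in the frame of heatsink between -0.008 and 0.026 m and x of blade_tip in the frame of heatsink between -0.014 and 0.014 m and z of blade_tip in the frame of heatsink between 0.027 and 0.036 m and angle between the x axis of blade and the y axis of heatsink, either way round below 0.14 rad and angle between blade's own z axis and vertical below 0.14 rad and value of joint clamp between 0.0012 and 0.0055 m and contact force between blade and heatsink above 2 N and contact force between the fingers and blade above 3 N and height (world z) of blade above 0.02 m and linear speed of each of blade, heatsink below 0.01 m/s); the arm keeps its last pose, push and grip.
It fails at once if a bystander is shifted by more than 20 mm (distance of any of spool, capacitor, jar, meter, screwdriver, screwtray, finblock from where it was at the start of the episode above 0.02 m).
It also fails if it takes over 67 s, if anything falls off the work surface, if the arm or the gripper's body presses on something with over 40 N, if the wrist force passes 120 N, or if a joint passes its speed limit or range.

### The arm

A 7-joint arm with a two-finger parallel gripper is mounted at the origin on the work surface. World frame = base frame: x ahead of the robot, y to its left, z up, the work surface at z = 0. Lengths are in mm, angles in degrees, forces in N, time in s.
With the tool pointing down it reaches from about 425 to 875 mm from the base axis. Payload 4.7 kg.
Tool frame: the origin (TCP) lies midway between the tips of the shut fingers; the grasp point (between the pads) lies 19 mm behind it; z points along the fingers, y is the line along which they close (so a half turn about z gives the same grasp; the last joint's range is limited). The gripper opens to 85 mm and grips with 20 to 120 N. Pads are 22 mm wide; open, the fingers measure 114 mm over their backs; the gripper's body (76 mm by 85 mm) begins 54 mm behind the grasp point. The pads swing forward as they close: fully open they stand 13 mm farther back than shut.
Start: joints at [74.949, 18.392, -4.016, 83.108, 1.295, 78.541, -3.26], TCP at [177.61, -625.283, 231.349] pointing down, gripper open.
Joint ranges: [-163.93, 163.93], [-17.29, 119.83], [-79.2, 71.16], [3.27, 140.29], [-89.18, 269.18], [5.43, 117.66], [-154.24, 154.24]. Speed limits (degrees/s): [147.25, 147.25, 180, 180, 180, 180, 180].

### API

Orientations are given as [roll, pitch, yaw] about the fixed x, y, z axes, in that order (R = Rz(yaw) Ry(pitch) Rx(roll)).
In Python, from station import r gives the robot as it stands.
- The arm moves only by the tool play_rows, never from a script. Its argument "series" is a list of rows, each a list of 7 numbers: the shift along the tool's x, y, z scaled (see below), then the turn, a rotation vector about the tool's x, y, z scaled (see below), then the closure, from -1 (fully open) to 1 (shut), so that 0 is half open. A call has 1 to 20 rows; each row is the pose to reach, as a shift and turn from the pose commanded when the call began, along the tool's axes at that moment, turning the shorter way round; what a row does not reach only later rows make up. The controller multiplies each number of a shift by 0.3 m and each number of a turn by pi rad. A row lasts 1/10 s, in which the tool goes at most 50 mm and 8.59 degrees, less where a joint would pass 70% of its speed; a pose out of reach is approached as far as the arm can. A call with a number of a shift or a turn outside -1 to 1 is refused whole. A call with a gripper value outside its range is refused whole. The fingers move at their own pace and stop on an object; "squeeze" is the grip in N (left out, the last holds). Time passes only in rows, so rows that repeat a pose let the fingers close. It gives the time, the measured TCP pose, the force, the opening and the grip force at its end, in the units of the state.
- r.state(): the state, without advancing time (a new reading comes with each control period).
- r.capture(name): name is "scene" or "top"; returns the picture (480x640x3 uint8, blue, green, red); there is no depth.
- r.camera_params(name): a dict with "fx", "fy", "cx", "cy" (pixels), "T" (4x4, takes a point from camera to world coordinates). Camera axes: x right, y down, z forward; pixel columns grow to the right and rows downward; lengths in mm; the calibration is good to about 2 mm. A picture is of the moment at which its call begins. camera_params takes no time and is no camera call.
- r.finish_job(): hands the job in; it is judged then, once.
The state is a dict: "clock": time; "q": joint angles; "dq": joint speeds; "tau": joint torques, N m; "tool_pos": TCP position; "tool_rot": TCP orientation; "force": force on the tool from outside, world axes, zero at the start; "wrist_torque": the same for the moment, N m; "opening": opening from 0.0 (shut) to 1.0 (fully open); "grasp_force": force on a finger pad.
Only numpy, scipy, OpenCV 4.12 (cv2) and the standard library are available. Lean on these libraries where they do the work, as an engineer would, in place of code of your own. Each camera call takes 0.05 s, during which the arm holds its last target. There are 200 camera calls.

## Working session

There is one attempt and no reset: what is moved stays moved. The work goes in short steps, Python scripts to look and compute and a tool call to move; the robot and the scene stay as the last step left them, time stands still between calls to the robot, and variables do not carry over. Pictures are saved under pics/ and viewed, at most 10 in all, crops included, and the job is handed in when it is done.

Besides the shell and the picture viewer there is one more tool, called after "Call:" as name(argument=value, ...) on one line, values as JSON. play_rows: Moves the arm, as the interface text tells. Its arguments: {"type":"object","properties":{"series":{"type":"array"},"squeeze":{"type":"number"}},"required":["series"]}

```bash
mkdir -p pics; ls
python3 - <<'E'
from station import r
import cv2
for n in("scene","top"):
    cv2.imwrite(f"pics/{n}0.png",r.capture(n)); p=r.camera_params(n); print(n,p["fx"],p["cx"],p["cy"],p["T"])
print(r.state())
E
```

```text
pics
scene 610.7192729063511 323.563621432642 240.98436605672097 [[ 6.67080990e-01  4.56712013e-01 -5.88572078e-01  1.29020211e+03]
 [ 7.44935289e-01 -3.99780265e-01  5.34085344e-01 -6.99439941e+02]
 [ 8.62369126e-03 -7.94726291e-01 -6.06906710e-01  8.32742089e+02]
 [ 0.00000000e+00  0.00000000e+00  0.00000000e+00  1.00000000e+00]]
top 473.70916397186045 323.0777353241773 231.3079815600221 [[-3.15103406e-03 -9.90974014e-01  1.34017070e-01  3.74631237e+02]
 [-9.99909431e-01  4.87588277e-03  1.25441069e-02 -1.81047293e+01]
 [-1.30843354e-02 -1.33965405e-01 -9.90899627e-01  1.16639268e+03]
 [ 0.00000000e+00  0.00000000e+00  0.00000000e+00  1.00000000e+00]]
{'clock': 0.1, 'q': array([74.94917431, 18.43556207, -4.01728501, 83.16586058,  1.29558474,
       78.5415739 , -3.25869509]), 'dq': array([-0.13444985, -0.04283238, -0.00413144, -0.17729567, -0.00347973,
       -0.01575788,  0.0055156 ]), 'tau': array([ 8.94757932e-05, -4.94879079e+01, -3.83828552e-01, -3.15209877e+01,
        1.32211731e-02,  7.42348406e-03, -6.93273620e-06]), 'tool_pos': array([ 177.46288588, -624.81807841,  230.34259753]), 'tool_rot': array([-1.79902274e+02,  5.39957933e-03,  1.58634650e+01]), 'force': array([ 0.69576365,  0.75860191, -0.05250767]), 'wrist_torque': array([-0.00022009, -0.01947347,  0.00537009]), 'grasp_force': 0.0, 'opening': 0.9996528977777572}
```

View pics/scene0.png

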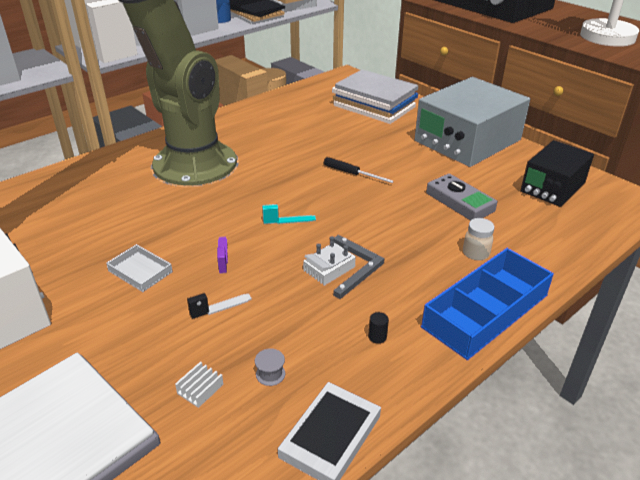

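View pics/top0.png

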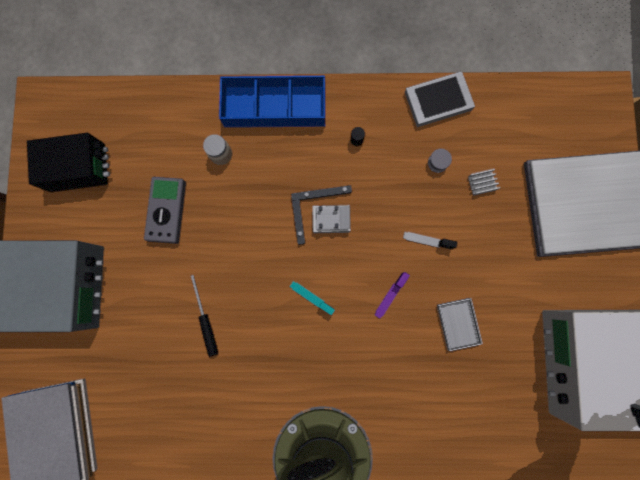

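The scene view shows the stop and heat sink around (345,262) and the blade handle at (198,305). In the top view, the stop's corner is at (297,197), the heat sink is at (331,219), and the black blade's handle is at (447,244) with its tip at (405,237). The lip faces right, towards -y.

Run:
```python
import cv2
t=cv2.imread("pics/top0.png")[178:258,285:365]; s=cv2.imread("pics/top0.png")[215:265,395:465]
a=cv2.resize(t,(560,560),interpolation=cv2.INTER_CUBIC)
cv2.imwrite("pics/a.png",a)
t=cv2.imread("pics/scene0.png")[225:305,295:395]
cv2.imwrite("pics/b.png",cv2.resize(t,(750,600),interpolation=cv2.INTER_CUBIC))
```

```text
(no output)
```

View pics/a.png

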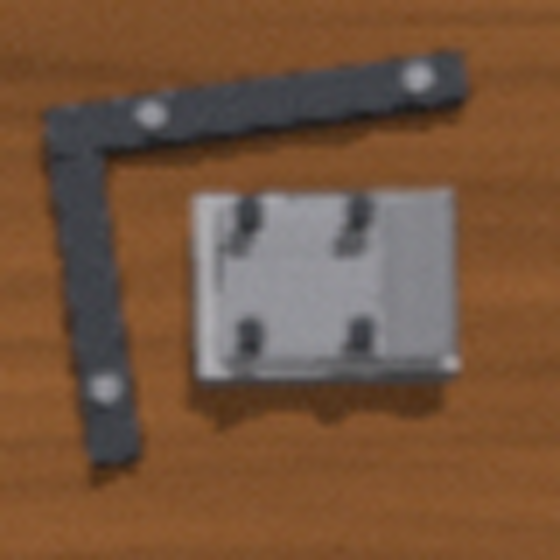

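View pics/b.png

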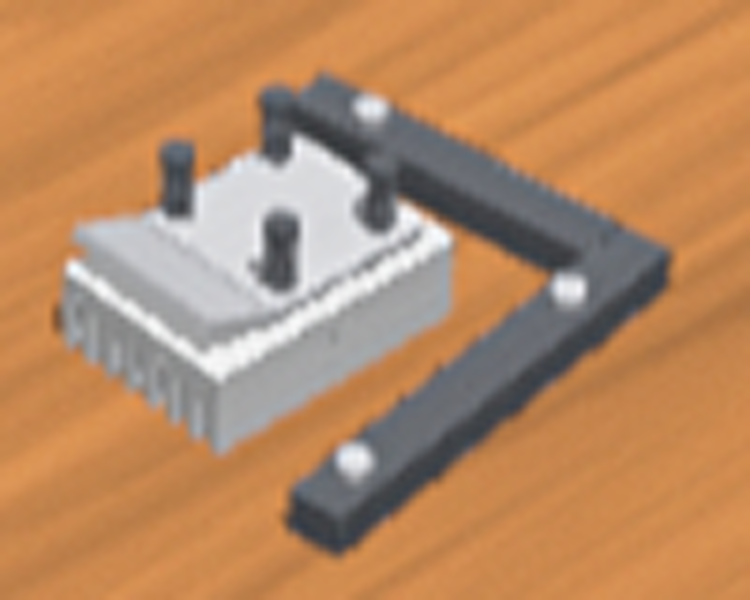

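```bash
cat > h.py <<'E'
import numpy as np, cv2
from station import r
def ray(cam,u,v,z):
    p=r.camera_params(cam);T=np.array(p["T"]);d=T[:3,:3]@[(u-p["cx"])/p["fx"],(v-p["cy"])/p["fy"],1]
    o=T[:3,3];return o+d*(z-o[2])/d[2]
def proj(cam,P):
    p=r.camera_params(cam);T=np.array(p["T"]);c=T[:3,:3].T@(np.asarray(P)-T[:3,3])
    return p["fx"]*c[0]/c[2]+p["cx"],p["fy"]*c[1]/c[2]+p["cy"]
E
python3 - <<'E'
from h import *
np.set_printoptions(precision=1,suppress=True)
A=lambda x,y,z:ray("top",285+(x+.5)/7-.5,178+(y+.5)/7-.5,z)
B=lambda x,y,z:ray("scene",295+(x+.5)/7.5-.5,225+(y+.5)/7.5-.5,z)
for n,f,l in(("top",A,dict(inner=(105,152,16),outer=(45,112,16),farend_in=(465,103,16),farend_out=(462,52,16),leftend_in=(138,458,16),leftend_out=(92,466,16),hsFL=(192,195,28),hsNL=(198,378,28),hsNR=(459,370,28))),
 ("scene",B,dict(inner=(553,262,16),outer=(670,258,16),farend_in=(288,493,16),farend_out=(340,530,16),leftend_out=(322,73,16),leftend_in=(265,90,16),hsFL=(452,240,28),hsFR=(220,378,28),hsNR=(68,262,28)))):
    for k,v in l.items(): print(n,k,f(*v)[:2])
# blade: dark and bright masks
for cam,(x0,x1,y0,y1) in dict(top=(395,465,225,258),scene=(180,260,285,325)).items():
    im=cv2.imread(f"pics/{cam}0.png")[y0:y1,x0:x1];g=im.max(2).astype(int);s=g-im.min(2)
    for nm,m in (("dark",g<60),("bright",(im.min(2)>120)&(s<60))):
        n,lab,st,c=cv2.connectedComponentsWithStats(m.astype('uint8'));i=1+np.argmax(st[1:,4])
        b=cv2.minAreaRect(np.argwhere(lab==i)[:,::-1].astype('float32'));bp=cv2.boxPoints(b)+[x0,y0]
        print(cam,nm,st[i],c[i]+[x0,y0],bp.ravel())
        z=44 if nm=="dark" else 4
        print([ray(cam,*q,z)[:2] for q in bp])
E
```

```text
top inner [610.5  54.4]
top outer [625.   75.7]
top farend_in [627.4 -73. ]
top farend_out [645.9 -72.1]
top leftend_in [501.6  42.5]
top leftend_out [498.9  58.5]
top hsFL [592.6  23.2]
top hsNL [528.1  21.1]
top hsNR [530.4 -69.3]
scene inner [608.9  47.5]
scene outer [629.5  73.8]
scene farend_in [631.1 -74.6]
scene farend_out [650.9 -74.2]
scene leftend_out [500.3  59.2]
scene leftend_in [495.4  40.7]
scene hsFL [593.3  22.2]
scene hsFR [594.6 -66.3]
scene hsNR [529.8 -65. ]
top dark [ 44  14  18  10 141] [447.4 243.7] [438.1 246.2 440.  237.7 456.8 241.4 454.9 250. ]
[array([ 489.3, -276.7]), array([ 509.8, -282. ]), array([ 500.7, -321.5]), array([ 480.3, -316.2])]
top bright [  9   7  35  14 264] [420.9 238.6] [403.  238.4 404.7 230.8 438.5 238.8 436.7 246.4]
[array([ 513.2, -200.3]), array([ 532.1, -205.2]), array([ 511.9, -287.7]), array([ 493.2, -282.7])]
scene dark [  8   9  21  24 348] [197.8 305.7] [186.6 297.1 205.1 293.4 209.2 314.  190.7 317.7]
[array([ 484.8, -317.3]), array([ 499.1, -285.4]), array([ 551.4, -310.6]), array([ 537.3, -341.1])]
scene bright [ 28   9  44  21 377] [228.7 303.3] [205.5 306.5 249.  292.  251.7 300.1 208.2 314.6]
[array([ 491.7, -284.7]), array([ 513.7, -195.9]), array([ 536.5, -206. ]), array([ 514.2, -293.3])]
```

```bash
cat >> h.py <<'E'
from scipy.spatial.transform import Rotation as R
def go(*tg, base=None):
    "numbers for targets (x,y,z,yaw), tool down, from the pose base (x,y,z,yaw) or the measured pose"
    s=r.state(); p0=s["tool_pos"] if base is None else np.array(base[:3],float)
    R0=R.from_euler("xyz",s["tool_rot"] if base is None else [180,0,base[3]],degrees=True)
    for x,y,z,w in tg:
        d=R0.inv().apply(np.array([x,y,z])-p0)/300; w=(R0.inv()*R.from_euler("xyz",[180,0,w],degrees=True)).as_rotvec()/np.pi
        print(np.round(d,3),np.round(w,3))
def st():
    s=r.state();print({k:np.round(s[k],1) for k in("clock","tool_pos","tool_rot","force","grasp_force")},round(s["opening"],3))
E
python3 - <<'E'
from h import *
go((400,-330,200,60)); go((575,-115,150,97.8),(575,-115,7,97.8),base=(400,-330,200,60))
E
```

```text
[ 0.982 -0.742  0.102] [-0.001 -0.    -0.245]
[0.912 0.147 0.167] [ 0.    0.   -0.21]
[0.912 0.147 0.643] [ 0.    0.   -0.21]
```

Call:
play_rows(series=[[0.98,-0.74,0.1,0,0,-0.245,0.3],[0.98,-0.74,0.1,0,0,-0.245,0.3],[0.98,-0.74,0.1,0,0,-0.245,0.3],[0.98,-0.74,0.1,0,0,-0.245,0.3],[0.98,-0.74,0.1,0,0,-0.245,0.3],[0.98,-0.74,0.1,0,0,-0.245,0.3],[0.98,-0.74,0.1,0,0,-0.245,0.3],[0.98,-0.74,0.1,0,0,-0.245,0.3],[0.98,-0.74,0.1,0,0,-0.245,0.3],[0.98,-0.74,0.1,0,0,-0.245,0.3]])

```text
clock: 1.1
tool_pos: [399.4, -331.6, 201.1]
tool_rot: [-180.0, 0.0, 60.0]
force: [-0.4, 0.4, 0.6]
opening: 0.348
grasp_force: 0.0
```

Run:
```python
from h import *
st();go((568,-112,150,97.8),(568,-112,8,97.8))
```

```text
{'clock': np.float64(1.1), 'tool_pos': array([ 399.4, -331.6,  201.1]), 'tool_rot': array([-180.,    0.,   60.]), 'force': array([-0.4,  0.4,  0.6]), 'grasp_force': np.float64(0.0)} 0.348
[0.915 0.121 0.169] [-0.    0.   -0.21]
[0.915 0.121 0.643] [-0.    0.   -0.21]
```

Call:
play_rows(series=[[0.915,0.12,0.17,0,0,-0.21,0.3],[0.915,0.12,0.17,0,0,-0.21,0.3],[0.915,0.12,0.17,0,0,-0.21,0.3],[0.915,0.12,0.17,0,0,-0.21,0.3],[0.915,0.12,0.17,0,0,-0.21,0.3],[0.915,0.12,0.17,0,0,-0.21,0.3],[0.915,0.12,0.17,0,0,-0.21,0.3],[0.915,0.12,0.28,0,0,-0.21,0.3],[0.915,0.12,0.4,0,0,-0.21,0.3],[0.915,0.12,0.5,0,0,-0.21,0.3],[0.915,0.12,0.58,0,0,-0.21,0.3],[0.915,0.12,0.643,0,0,-0.21,0.3],[0.915,0.12,0.643,0,0,-0.21,0.3],[0.915,0.12,0.643,0,0,-0.21,0.3]])

```text
clock: 2.5
tool_pos: [567.9, -113.9, 8.5]
tool_rot: [-180.0, 0.0, 97.6]
force: [0.4, 0.3, 0.3]
opening: 0.35
grasp_force: 0.0
```

Call:
play_rows(series=[[0.03,0,0,0,0,0,0.3],[0.05,0,0,0,0,0,0.3],[0.065,0,0,0,0,0,0.3],[0.08,0,0,0,0,0,0.3],[0.09,0,0,0,0,0,0.3],[0.1,0,0,0,0,0,0.3],[0.11,0,0,0,0,0,0.3],[0.12,0,0,0,0,0,0.3],[0.13,0,0,0,0,0,0.3],[0.14,0,0,0,0,0,0.3],[0.15,0,0,0,0,0,0.3],[0.16,0,0,0,0,0,0.3],[0.17,0,0,0,0,0,0.3],[0.178,0,0,0,0,0,0.3],[0.185,0,0,0,0,0,0.3],[0.185,0,0,0,0,0,0.3]])

```text
clock: 4.1
tool_pos: [560.8, -56.4, 8.4]
tool_rot: [-180.0, -0.0, 97.8]
force: [0.3, -2.7, 2.6]
opening: 0.349
grasp_force: 1.1
```

Run:
```python
from h import *
st()
im=r.capture("scene")[200:320,270:430];cv2.imwrite("pics/c.png",cv2.resize(im,(800,600),interpolation=cv2.INTER_CUBIC))
cv2.imwrite("pics/c0.png",r.capture("top"))
```

```text
{'clock': np.float64(4.1), 'tool_pos': array([560.8, -56.4,   8.4]), 'tool_rot': array([-180. ,   -0. ,   97.8]), 'force': array([ 0.3, -2.7,  2.6]), 'grasp_force': np.float64(1.1)} 0.349
```

View pics/c.png

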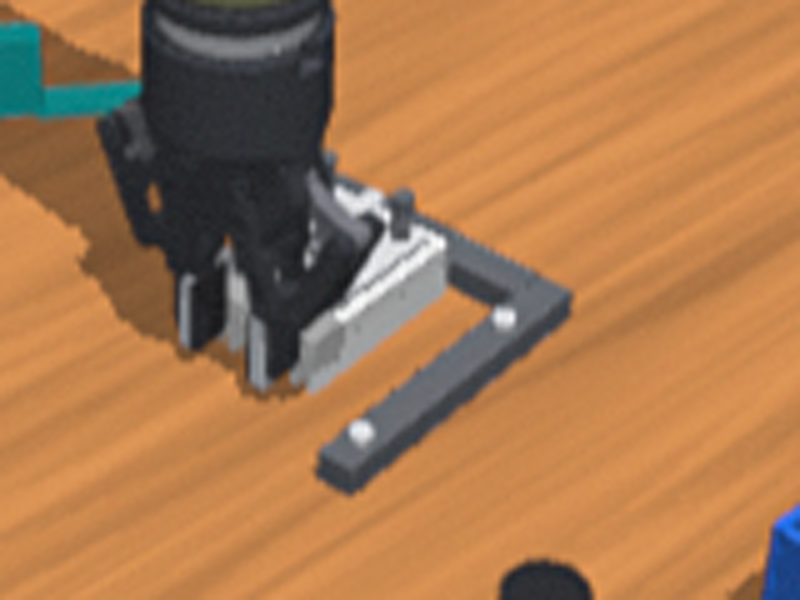

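The heat sink is now square to the stop and nearly against the left bar (c.png: block corner (447,240), left bar beside it). Next comes the +x push.

Run:
```python
from h import *
go((563,-76,9,97.8),(563,-76,100,97.8),(502,-13,100,7.8),(502,-13,8,7.8))
```

```text
[-0.066 -0.001 -0.002] [-0. -0. -0.]
[-0.066 -0.001 -0.306] [-0. -0. -0.]
[ 0.17  -0.174 -0.305] [-0.  -0.   0.5]
[ 0.17  -0.174  0.001] [-0.  -0.   0.5]
```

Call:
play_rows(series=[[-0.066,0,0,0,0,0,0.3],[-0.066,0,-0.15,0,0,0,0.3],[-0.066,0,-0.305,0,0,0,0.0],[-0.066,0,-0.305,0,0,0.04,-0.1],[0,-0.05,-0.305,0,0,0.08,-0.1],[0.17,-0.174,-0.305,0,0,0.5,-0.1],[0.17,-0.174,-0.305,0,0,0.5,-0.1],[0.17,-0.174,-0.305,0,0,0.5,-0.1],[0.17,-0.174,-0.305,0,0,0.5,-0.1],[0.17,-0.174,-0.305,0,0,0.5,-0.1],[0.17,-0.174,-0.305,0,0,0.5,-0.1],[0.17,-0.174,-0.305,0,0,0.5,-0.1],[0.17,-0.174,-0.305,0,0,0.5,-0.1],[0.17,-0.174,-0.305,0,0,0.5,-0.1],[0.17,-0.174,-0.305,0,0,0.5,-0.1],[0.17,-0.174,-0.305,0,0,0.5,-0.1],[0.17,-0.174,-0.18,0,0,0.5,-0.1],[0.17,-0.174,-0.06,0,0,0.5,-0.1],[0.17,-0.174,0,0,0,0.5,-0.1],[0.17,-0.174,0,0,0,0.5,-0.1]])

```text
clock: 6.2
tool_pos: [499.3, -12.8, 5.6]
tool_rot: [-179.9, 0.4, 7.9]
force: [-0.2, -0.3, -0.4]
opening: 0.545
grasp_force: 0.0
```

Call:
play_rows(series=[[0.02,0,0,0,0,0,-0.1],[0.035,0,0,0,0,0,-0.1],[0.045,0,0,0,0,0,-0.1],[0.055,0,0,0,0,0,-0.1],[0.065,0,0,0,0,0,-0.1],[0.075,0,0,0,0,0,-0.1],[0.085,0,0,0,0,0,-0.1],[0.095,0,0,0,0,0,-0.1],[0.105,0,0,0,0,0,-0.1],[0.115,0,0,0,0,0,-0.1],[0.125,0,0,0,0,0,-0.1],[0.132,0,0,0,0,0,-0.1],[0.138,0,0,0,0,0,-0.1],[0.138,0,0,0,0,0,-0.1]])

```text
clock: 7.6
tool_pos: [543.8, -7.6, 8.4]
tool_rot: [-180.0, -0.1, 7.8]
force: [-2.8, -0.1, 1.4]
opening: 0.552
grasp_force: 0.9
```

Call:
play_rows(series=[[0.005,0,0,0,0,0,-0.1],[0.01,0,0,0,0,0,-0.1],[0.01,0,0,0,0,0,-0.1]])

```text
clock: 7.9
tool_pos: [545.2, -7.4, 8.2]
tool_rot: [180.0, 0.1, 7.8]
force: [-6.0, -1.4, 3.7]
opening: 0.546
grasp_force: 2.9
```

Call:
play_rows(series=[[0.005,0,0,0,0,0,-0.1],[0.01,0,0,0,0,0,-0.1],[0.01,0,0,0,0,0,-0.1],[0.01,0,0,0,0,0,-0.1]])

```text
clock: 8.3
tool_pos: [545.2, -7.4, 7.6]
tool_rot: [180.0, 0.5, 7.8]
force: [-12.1, -1.2, 8.4]
opening: 0.548
grasp_force: 6.3
```

Run:
```python
from h import *
go((523,-10,8,7.8),(523,-10,100,7.8),(591,-73,100,97.8),(591,-73,9,97.8))
```

```text
[-0.074 -0.001 -0.001] [ 0.     0.003 -0.   ]
[-0.077 -0.001 -0.307] [ 0.     0.003 -0.   ]
[ 0.119  0.237 -0.309] [-0.002  0.002 -0.5  ]
[ 0.122  0.237 -0.006] [-0.002  0.002 -0.5  ]
```

Call:
play_rows(series=[[-0.075,0,0,0,0,0,-0.1],[-0.075,0,-0.15,0,0,0,0.1],[-0.075,0,-0.305,0,0,0,0.5],[-0.07,0.02,-0.305,0,0,-0.04,0.5],[-0.02,0.06,-0.305,0,0,-0.08,0.5],[0.11,0.237,-0.305,0,0,-0.5,0.5],[0.11,0.237,-0.305,0,0,-0.5,0.5],[0.11,0.237,-0.305,0,0,-0.5,0.5],[0.11,0.237,-0.305,0,0,-0.5,0.5],[0.11,0.237,-0.305,0,0,-0.5,0.5],[0.11,0.237,-0.305,0,0,-0.5,0.5],[0.11,0.237,-0.305,0,0,-0.5,0.5],[0.11,0.237,-0.305,0,0,-0.5,0.5],[0.11,0.237,-0.305,0,0,-0.5,0.5],[0.11,0.237,-0.305,0,0,-0.5,0.5],[0.11,0.237,-0.305,0,0,-0.5,0.5],[0.11,0.237,-0.18,0,0,-0.5,0.5],[0.11,0.237,-0.06,0,0,-0.5,0.5],[0.11,0.237,0,0,0,-0.5,0.5],[0.11,0.237,0,0,0,-0.5,0.5]])

```text
clock: 10.3
tool_pos: [589.4, -72.7, 5.8]
tool_rot: [-179.7, -0.1, 97.7]
force: [-0.5, -0.0, -0.5]
opening: 0.249
grasp_force: 0.0
```

Call:
play_rows(series=[[0.01,0,0,0,0,0,0.5],[0.02,0,0,0,0,0,0.5],[0.03,0,0,0,0,0,0.5],[0.04,0,0,0,0,0,0.5],[0.045,0,0,0,0,0,0.5],[0.05,0,0,0,0,0,0.5],[0.05,0,0,0,0,0,0.5]])

```text
clock: 11.0
tool_pos: [589.4, -57.8, 8.5]
tool_rot: [180.0, 0.0, 97.8]
force: [0.4, -0.4, 0.4]
opening: 0.25
grasp_force: 0.0
```

Call:
play_rows(series=[[0.005,0,0,0,0,0,0.5],[0.01,0,0,0,0,0,0.5],[0.015,0,0,0,0,0,0.5],[0.02,0,0,0,0,0,0.5],[0.025,0,0,0,0,0,0.5],[0.03,0,0,0,0,0,0.5],[0.03,0,0,0,0,0,0.5]])

```text
clock: 11.7
tool_pos: [588.2, -49.7, 8.4]
tool_rot: [-180.0, 0.0, 97.7]
force: [0.2, -3.3, -0.0]
opening: 0.246
grasp_force: 1.4
```

Call:
play_rows(series=[[0.005,0,0,0,0,0,0.5],[0.01,0,0,0,0,0,0.5],[0.01,0,0,0,0,0,0.5]])

```text
clock: 12.0
tool_pos: [588.2, -49.6, 8.4]
tool_rot: [180.0, 0.2, 97.7]
force: [1.6, -7.3, -1.1]
opening: 0.251
grasp_force: 3.9
```

Run:
```python
from h import *
go((590,-66,9,97.8),(590,-66,150,97.8),(495,-300,150,76.2))
```

```text
[-0.055 -0.001 -0.002] [ 0.     0.001 -0.001]
[-0.057 -0.001 -0.472] [ 0.     0.001 -0.001]
[-0.788 -0.419 -0.469] [0.    0.001 0.119]
```

Call:
play_rows(series=[[0.01,0,0,0,0,0,0.5],[0.01,0,0,0,0,0,0.5],[-0.06,0,0,0,0,0,0.5],[-0.07,0,-0.15,0,0,0,0.5],[-0.1,0,-0.3,0,0,0,0.5],[-0.2,0,-0.47,0,0,0,0.0],[-0.5,0,-0.47,0,0,0.05,-1],[-0.79,-0.42,-0.47,0,0,0.12,-1],[-0.79,-0.42,-0.47,0,0,0.12,-1],[-0.79,-0.42,-0.47,0,0,0.12,-1],[-0.79,-0.42,-0.47,0,0,0.12,-1],[-0.79,-0.42,-0.47,0,0,0.12,-1]])

```text
clock: 13.2
tool_pos: [491.4, -303.2, 149.1]
tool_rot: [-179.9, 0.1, 75.7]
force: [0.5, -0.0, 0.1]
opening: 1.0
grasp_force: 0.0
```

Run:
```python
from h import *
st()
t=r.capture("top");s=r.capture("scene");cv2.imwrite("pics/d0.png",t);cv2.imwrite("pics/d1.png",s)
f=lambda i,w,h:cv2.resize(i,(w,h),interpolation=cv2.INTER_CUBIC)
cv2.imwrite("pics/d.png",np.hstack([f(t[178:258,285:365],400,400),f(s[230:310,310:390],400,400)]))
```

```text
{'clock': np.float64(13.2), 'tool_pos': array([ 491.4, -303.2,  149.1]), 'tool_rot': array([-1.799e+02,  1.000e-01,  7.570e+01]), 'force': array([ 0.5, -0. ,  0.1]), 'grasp_force': np.float64(0.0)} 1.0
```

View pics/d.png

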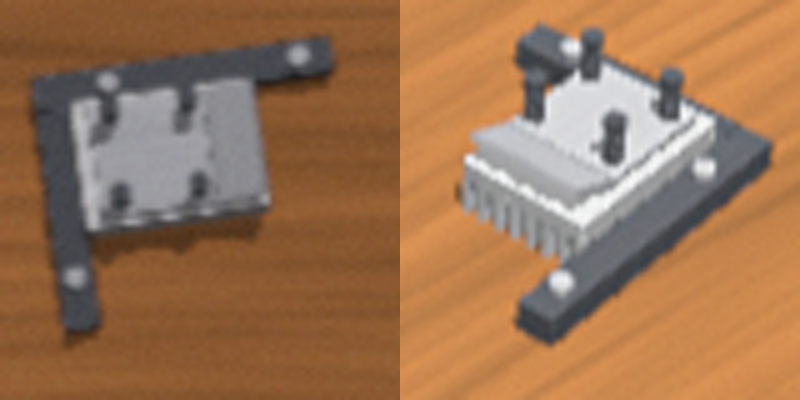

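The heat sink sits flush against both bars with no visible gap: (75,100) in the left panel, (715,120) in the right. Next I grasp the blade.

Run:
```python
from h import *
go((498,-304,80,76.3),(498,-304,12,76.3))
```

```text
[-0.019  0.014  0.231] [ 0.    -0.    -0.001]
[-0.019  0.014  0.458] [ 0.    -0.    -0.001]
```

Call:
play_rows(series=[[-0.018,0.013,0.12,0,0,0,-1],[-0.018,0.013,0.24,0,0,0,-1],[-0.018,0.013,0.36,0,0,0,-1],[-0.018,0.013,0.42,0,0,0,-1],[-0.018,0.013,0.455,0,0,0,-1],[-0.018,0.013,0.455,0,0,0,-1],[-0.018,0.013,0.455,0,0,0,0.3],[-0.018,0.013,0.455,0,0,0,1],[-0.018,0.013,0.455,0,0,0,1],[-0.018,0.013,0.455,0,0,0,1],[-0.018,0.013,0.455,0,0,0,1],[-0.018,0.013,0.455,0,0,0,1],[-0.018,0.013,0.455,0,0,0,1],[-0.018,0.013,0.455,0,0,0,1]], squeeze=80)

```text
clock: 14.7
tool_pos: [498.0, -304.6, 13.7]
tool_rot: [179.9, 0.0, 76.2]
force: [0.8, -0.0, 5.6]
opening: 0.173
grasp_force: 78.6
```

Call:
play_rows(series=[[0,0,-0.05,0,0,0,1],[0,0,-0.12,0,0,0,1],[0,0,-0.2,0,0,0,1],[0,0,-0.3,0,0,0,1],[0,0,-0.3,0,0,0,1],[0,0,-0.3,0,0,0,1]])

```text
clock: 15.3
tool_pos: [497.6, -304.3, 103.8]
tool_rot: [179.9, 0.0, 76.2]
force: [-0.8, -0.5, -1.4]
opening: 0.177
grasp_force: 78.0
```

Run:
```python
from h import *
st()
go((609,-170,103,97.8))
```

```text
{'clock': np.float64(15.3), 'tool_pos': array([ 497.6, -304.3,  103.8]), 'tool_rot': array([179.9,   0. ,  76.2]), 'force': array([-0.8, -0.5, -1.4]), 'grasp_force': np.float64(78.0)} 0.177
[0.524 0.253 0.002] [ 0.    0.   -0.12]
```

Call:
play_rows(series=[[0.1,0.05,0,0,0,-0.03,1],[0.2,0.1,0,0,0,-0.06,1],[0.3,0.15,0,0,0,-0.09,1],[0.4,0.2,0,0,0,-0.12,1],[0.48,0.23,0,0,0,-0.12,1],[0.524,0.253,0,0,0,-0.12,1],[0.524,0.253,0,0,0,-0.12,1],[0.524,0.253,0,0,0,-0.12,1],[0.524,0.253,0,0,0,-0.12,1]])

```text
clock: 16.2
tool_pos: [607.6, -172.0, 102.4]
tool_rot: [-179.9, 0.1, 97.6]
force: [0.7, -1.0, -0.2]
opening: 0.173
grasp_force: 78.0
```

Run:
```python
from h import *
st()
t=r.capture("top");s=r.capture("scene");cv2.imwrite("pics/e0.png",t);cv2.imwrite("pics/e1.png",s)
f=lambda i,w,h:cv2.resize(i,(w,h),interpolation=cv2.INTER_CUBIC)
p=r.state()["tool_pos"]; w=np.radians(97.8)
tip=p+[105*np.cos(w),105*np.sin(w),-11.7]; print(tip,[proj(c,tip) for c in("top","scene")])
cv2.imwrite("pics/e.png",np.hstack([f(t[175:255,305:385],400,400),f(s[210:310,260:360],400,400)]))
```

```text
{'clock': np.float64(16.2), 'tool_pos': array([ 607.6, -172. ,  102.4]), 'tool_rot': array([-1.799e+02,  1.000e-01,  9.760e+01]), 'force': array([ 0.7, -1. , -0.2]), 'grasp_force': np.float64(78.0)} 0.173
[593.66605602 -67.67267488  91.0542883 ] [(np.float64(350.32552243293617), np.float64(199.60225478273907)), (np.float64(323.35130425491303), np.float64(250.54886556106663))]
```

View pics/e.png

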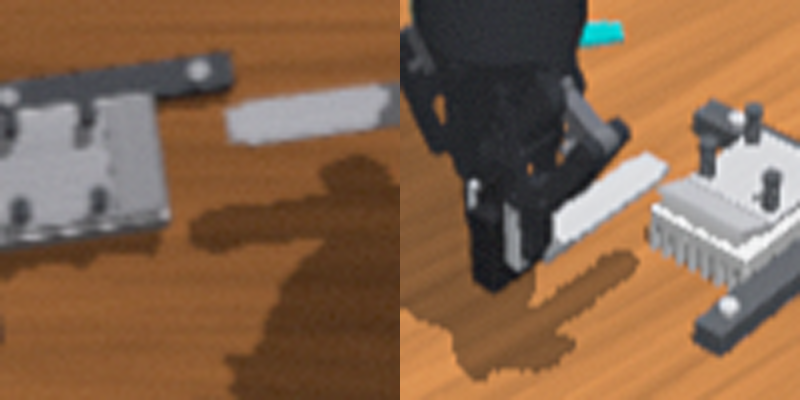

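The tip is at (350.5,200) in the top view and (324,252) in the scene view, within 2 px of the prediction. The blade is parallel to the stop and on the plate's mid-line, so I lower it to gap height.

Call:
play_rows(series=[[0,0.004,0.06,0,0,0,1],[0,0.004,0.12,0,0,0,1],[0,0.004,0.17,0,0,0,1],[0,0.004,0.198,0,0,0,1],[0,0.004,0.198,0,0,0,1],[0,0.004,0.198,0,0,0,1],[0,0.004,0.198,0,0,0,1]])

```text
clock: 17.0
tool_pos: [610.7, -169.5, 44.3]
tool_rot: [179.9, 0.0, 97.8]
force: [-0.1, 0.4, -1.2]
opening: 0.176
grasp_force: 78.1
```

Run:
```python
from h import *
st(); p=r.state()["tool_pos"]; w=np.radians(97.8)
c=lambda q:(R.from_euler("z",-7.8,degrees=True).apply(q-[611,54.5,0])+[32,45,0]).round(1)
tip=p+[105*np.cos(w),105*np.sin(w),-11.7]; print("tip in heatsink",c(tip))
```

```text
{'clock': np.float64(17.0), 'tool_pos': array([ 610.7, -169.5,   44.3]), 'tool_rot': array([179.9,   0. ,  97.8]), 'force': array([-0.1,  0.4, -1.2]), 'grasp_force': np.float64(78.1)} 0.176
tip in heatsink [  1.3 -71.9  32.6]
```

Call:
play_rows(series=[[0.02,-0.003,0.005,0,0,0,1],[0.05,-0.003,0.005,0,0,0,1],[0.07,-0.003,0.005,0,0,0,1],[0.08,-0.003,0.005,0,0,0,1],[0.09,-0.003,0.005,0,0,0,1],[0.1,-0.003,0.005,0,0,0,1],[0.11,-0.003,0.005,0,0,0,1],[0.12,-0.003,0.005,0,0,0,1],[0.13,-0.003,0.005,0,0,0,1],[0.14,-0.003,0.005,0,0,0,1],[0.15,-0.003,0.005,0,0,0,1],[0.16,-0.003,0.005,0,0,0,1]])

```text
clock: 18.2
tool_pos: [602.5, -121.9, 42.0]
tool_rot: [-180.0, 0.0, 97.8]
force: [0.5, -0.6, -0.9]
opening: 0.171
grasp_force: 78.1
```

Call:
play_rows(series=[[0.008,0,-0.001,0,0,0,1],[0.016,0,-0.002,0,0,0,1],[0.024,0,-0.002,0,0,0,1],[0.032,0,-0.002,0,0,0,1],[0.04,0,-0.002,0,0,0,1],[0.048,0,-0.002,0,0,0,1],[0.048,0,-0.002,0,0,0,1]])

```text
clock: 18.9
tool_pos: [600.4, -107.6, 42.4]
tool_rot: [-180.0, 0.0, 97.8]
force: [0.2, -3.6, -4.2]
opening: 0.169
grasp_force: 77.9
```

Call:
play_rows(series=[[0.008,0,0,0,0,0,1],[0.016,0,0,0,0,0,1],[0.024,0,0,0,0,0,1],[0.032,0,0,0,0,0,1],[0.04,0,0,0,0,0,1],[0.048,0,0,0,0,0,1],[0.056,0,0,0,0,0,1],[0.062,0,0,0,0,0,1],[0.062,0,0,0,0,0,1],[0.062,0,0,0,0,0,1],[0.062,0,0,0,0,0,1]])

```text
clock: 20.0
tool_pos: [598.0, -88.7, 42.4]
tool_rot: [-180.0, -0.0, 97.8]
force: [-0.6, -0.5, -4.3]
opening: 0.177
grasp_force: 77.9
```

Run:
```python
from h import *
st(); p=r.state()["tool_pos"]; w=np.radians(97.8)
c=lambda q:(R.from_euler("z",-7.8,degrees=True).apply(q-[611,54.5,0])+[32,45,0]).round(1)
print("tip in heatsink",c(p+[105*np.cos(w),105*np.sin(w),-11.7]))
t=r.capture("top");s=r.capture("scene")
f=lambda i,w,h:cv2.resize(i,(w,h),interpolation=cv2.INTER_CUBIC)
cv2.imwrite("pics/f.png",np.hstack([f(t[178:258,285:365],400,400),f(s[230:310,310:390],400,400)]))
```

```text
{'clock': np.float64(20.0), 'tool_pos': array([598. , -88.7,  42.4]), 'tool_rot': array([-180. ,   -0. ,   97.8]), 'force': array([-0.6, -0.5, -4.3]), 'grasp_force': np.float64(77.9)} 0.177
tip in heatsink [-0.3  9.9 30.7]
```

View pics/f.png

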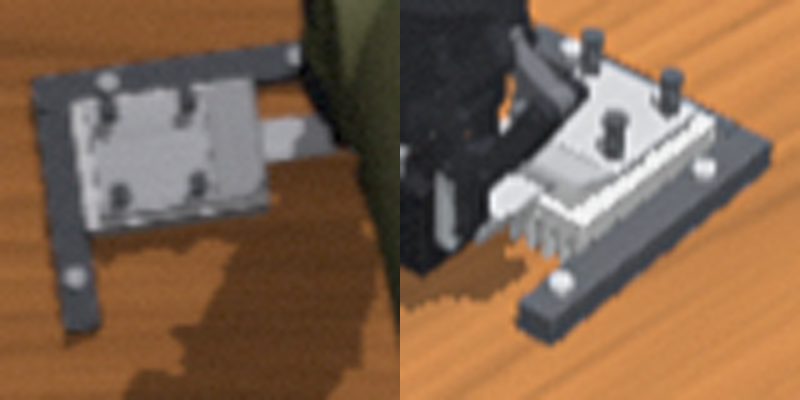

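The blade enters the gap centred under the lip (265,137, left panel), and the block is still flush. The tip is about 10 mm past the heat sink's centre, with the plate pressing at about 4 N. I'm handing the job in.

```bash
python3 -c "
from station import r
print(r.finish_job())"
```

```text
the job is handed in; nothing more can be done
None
```

I handed the job in at about 20 s without seeing the verdict: the heat sink is flush in the corner of the stop, and the arm is holding the blade by its handle, with the tip about halfway along the plate's flat and about 4 N of plate pressure on it.

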